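# Present the knob jar on the nut-shop carousel

## Robot

A 6-joint arm with a two-finger parallel gripper is mounted at the origin on the work surface. World frame = base frame: x ahead of the robot, y to its left, z up, the work surface at z = 0. Lengths are in m, angles in rad, forces in N, time in s.
With the tool pointing down it reaches from about 0.325 to 0.9 m from the base axis. Payload 3.5 kg.
Tool frame: the origin (TCP) lies midway between the tips of the shut fingers; the grasp point (between the pads) lies 19 mm behind it; z points along the fingers, y is the direction in which the jaws open and shut (so a half turn about z gives the same grasp; the last joint's range is limited). The gripper opens to 85 mm and grips with 20 to 120 N. Pads are 22 mm wide; open, the fingers measure 114 mm over their backs; the gripper's body (76 mm by 85 mm) begins 54 mm behind the grasp point. The pads swing forward as they close: fully open they stand 13 mm farther back than shut.
Start: joints at [1, 0.276, -0.026, 1.268, 0, 1.467], TCP at [0.282, 0.558, 0.231] pointing down, gripper open.
Joint ranges: [-3.12, 3.12], [-0.85, 1.88], [-1.08, 1.24], [-1.95, 2.15], [-1.57, 1.53], [-3.14, 3.14]. Speed limits (rad/s): [2.57, 2.57, 3.14, 3.14, 3.14, 3.14].

## Interface

Orientations are given as a unit quaternion [x, y, z, w].
In Python, from bench import env, grab_frame gives the robot as it stands.
- The arm moves only by the tool servo_tool, never from a script. Its argument "series" is text: rows parted by semicolons, each of 7 numbers parted by spaces: the turn, a rotation vector about the world's x, y, z in rad, then the shift along the world's x, y, z in mm, then the finger opening in mm, from 0 to 85.4. In form: wx wy wz dx dy dz claw; .... A call has exactly 10 rows; each row is the pose to reach, as a shift and turn from the pose measured when the call began; what a row does not reach only later rows make up. A row lasts 1/12 s, in which the tool goes at most 41.7 mm and 7.16 degrees, less where a joint would pass 70% of its speed; a pose out of reach is approached as far as the arm can. A call with a gripper value outside its range is refused whole. The fingers move at their own pace and stop on an object; the grip force is fixed at half the most. Time passes only in rows, so rows that repeat a pose let the fingers close, or fill a call up. It gives the time, the measured TCP pose, the force and the opening at its end, in the units of the state.
- env.read_state(): the state, without advancing time (a new reading comes with each control period).
- grab_frame(name): name is "side" or "top"; returns a dict with "pixels" (480x640x3 uint8, blue, green, red), "mtx" (3x3 intrinsics, pixels), "R" (3x3) and "t" (3): a world point X has camera coordinates R X + t. Camera axes: x right, y down, z forward; pixel columns grow to the right and rows downward; lengths in m; the calibration is good to about 2 mm. A picture is of the moment at which its call begins. There is no depth.
- env.hand_in(): hands the job in, once; it reports no verdict.
The state is a dict: "t": time; "qpos": joint angles; "dq": joint speeds; "joint_torque": joint torques, N m; "tool_pos": TCP position; "tool_rot": TCP orientation; "contact_force": force on the tool from outside, world axes, zero at the start; "wrist_torque": the same for the moment, N m; "opening": finger opening in m.
Only numpy, scipy, OpenCV 4.12 (cv2) and the standard library are available. Lean on these libraries where they do the work, as an engineer would, in place of code of your own. Each camera call takes 0.05 s, during which the arm holds its last target.

## Task

On the shop counter, turn the wooden carousel by pushing its rim or the pegs on it with the fingertips, at an easy pace, until the little jar with the domed lid and ball knob faces the customers, squarely in line with the brass arrow under the carousel. Do not touch or lift the containers that stand on it: they must all ride round standing in their places. Leave everything else on the counter alone, and take the hand away at the end.

Things in the scene. Friction and masses are not known exactly. Their poses are not given: they have to be found in the camera images.
- stand: fixed foot of the carousel, a dark steel disc 190 mm across under the plate, with a flat brass arrow (8 mm high, head 40 mm wide) lying on the counter and sticking out from under the plate on the customers' side, away from the robot. Origin on the turning axis at counter height; x axis along the arrow (tip 190 mm from the axis), z up. Never moves.
- carousel: turning plate: wood, 270 mm across, 16 mm thick, top 38 mm above the counter. Turns either way without stops about the vertical axis through its origin (centre of its underside); about 2 N at the rim turns it, it does not coast. Five containers stand loose on it, 62 mm from the axis, 72 degrees apart, the knob jar on the plate's own x axis. Brass hub in the middle, 12 mm radius, 22 mm high.
- peg_top (a point): top centre, 88 mm above the counter, of one of the six alike upright brass pegs that stand on the plate's rim, each 14 mm in diameter and 50 mm high; centres 122 mm from the axis, at 30, 90, 150, 210, 270 and 330 degrees from the plate's own x axis, counter-clockwise from above. This one is at 30 degrees.
- knob_jar_mid (a point): the jar to present: rounded white ceramic, 54 mm across, with a domed brass lid and an 18 mm ball knob on top (the only container with a knob), 69 mm high in all; the point is on its own axis, half-way up.
- flat_jar_mid (a point): slim round container, 37 mm across, 54 mm high, flat brass lid, white ceramic, standing loose on the carousel; the point is on its axis, half-way up. Where on the carousel it stands varies.
- square_jar_mid (a point): square container, 45 mm wide, 51 mm high, flat square brass lid, white ceramic, standing loose on the carousel; the point is on its axis, half-way up. Where on the carousel it stands varies.
- open_cup_mid (a point): open white cup without a lid, 52 mm across the mouth, 46 mm high, white ceramic, standing loose on the carousel; the point is on its axis, half-way up. Where on the carousel it stands varies.
- low_tin_mid (a point): low oblong box, 28 x 52 mm, 28 mm high, flat brass lid, white ceramic, standing loose on the carousel; the point is on its axis, half-way up. Where on the carousel it stands varies.
- coin_dish_mid (a point): shallow steel coin dish, 100 mm across, 22 mm high, loose on the counter to the left; point at its centre. Leave alone.
- stamp_mid (a point): wooden hand stamp with a ball grip, foot 50 x 30 mm, 72 mm high, loose on the counter to the left; point on its axis 30 mm up. Leave alone.
- nut_can_mid (a point): steel can, 66 mm across, 85 mm high, loose on the counter to the right; point at its centre. Leave alone.
- scoop_mid (a point): steel serving spoon with a wooden handle, lying loose on the counter to the right; point near its middle. Leave alone.
Things that resemble listed ones, but are neither listed nor needed, are in the scene too. What is shaped like the part that bears flat_jar_mid but blue is not meant. What is shaped like the part that bears square_jar_mid but blue is not meant.

How it is judged:
By the outcome, as a careful person would: the job done as asked, in the order asked, and still so for the second after the job is handed in, with the robot touching nothing.
It also fails if it takes over 45 s, if anything falls off the work surface, if the arm or the gripper's body presses on something with over 40 N, if the wrist force passes 120 N, or if a joint passes its speed limit or range.

## Working session

There is one attempt and no reset: what is moved stays moved. The work goes in short steps, Python scripts to look and compute and a tool call to move; the robot and the scene stay as the last step left them, time stands still between calls to the robot, and variables do not carry over. Pictures are saved under pics/ and viewed, and the job is handed in when it is done.

Besides the shell and the picture viewer there is one more tool, called by a JSON object that holds its "method" and its "body". servo_tool: Moves the arm, as the interface text tells. Its arguments: {"type":"object","properties":{"series":{"type":"string"}},"required":["series"]}

```bash
mkdir -p pics; ls; python3 - <<'E'
from bench import env, grab_frame
import cv2,pickle
print(env.read_state())
for n in("top","side"):
    f=grab_frame(n); cv2.imwrite(f"pics/{n}0.png",f["pixels"]); pickle.dump(f,open(f"{n}0.pkl","wb")); print(f["mtx"],f["R"],f["t"])
E
```

```text
pics
{'t': 0.0, 'qpos': array([ 9.99607153e-01,  2.77130143e-01, -2.79100748e-02,  1.26800744e+00,
        1.29658846e-07,  1.46736130e+00]), 'dq': array([-3.66898434e-04, -9.42274341e-04,  1.16076109e-04,  2.28364998e-03,
        9.44616801e-04, -8.47605870e-05]), 'joint_torque': array([ 1.36953975e-05, -4.45508981e+01,  2.95201546e+01,  1.65408285e-02,
       -2.36127407e-04, -6.98488435e-06]), 'tool_pos': array([0.28139815, 0.5571779 , 0.23014773]), 'tool_rot': array([ 2.31750632e-01,  9.72774577e-01, -1.06221021e-03, -3.72602290e-04]), 'contact_force': array([-0.37139309,  0.51322071, -0.61223313]), 'wrist_torque': array([-0.0016241 , -0.02220088,  0.01622701]), 'opening': 0.08528139111355156}
[[506.43107246   0.         315.03109356]
 [  0.         506.43107246 239.83565125]
 [  0.           0.           1.        ]] [[-3.22473915e-02 -9.99479853e-01  3.58611097e-04]
 [-9.76424248e-01  3.14268965e-02 -2.13560383e-01]
 [ 2.13438030e-01 -7.23692185e-03 -9.76929800e-01]] [0.00556581 0.57806079 1.06257169]
[[585.34746583   0.         305.41082156]
 [  0.         585.34746583 240.45214121]
 [  0.           0.           1.        ]] [[ 0.99883845 -0.04811419 -0.00260453]
 [-0.0354887  -0.69802115 -0.7151972 ]
 [ 0.03259311  0.71445889 -0.69891787]] [-0.57862899  0.07046427  1.46672234]
```

View pics/top0.png

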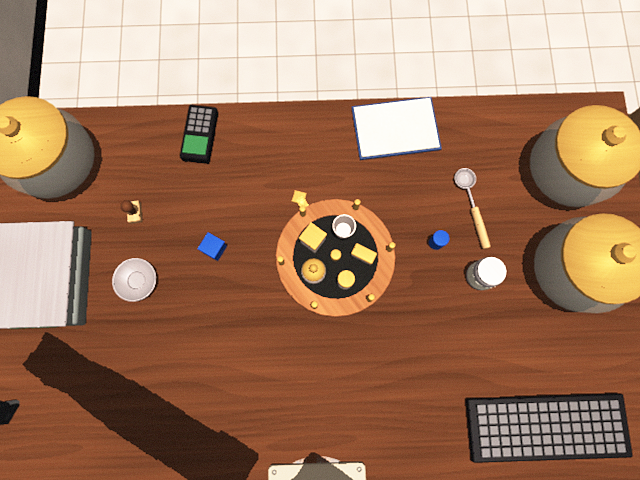

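View pics/side0.png

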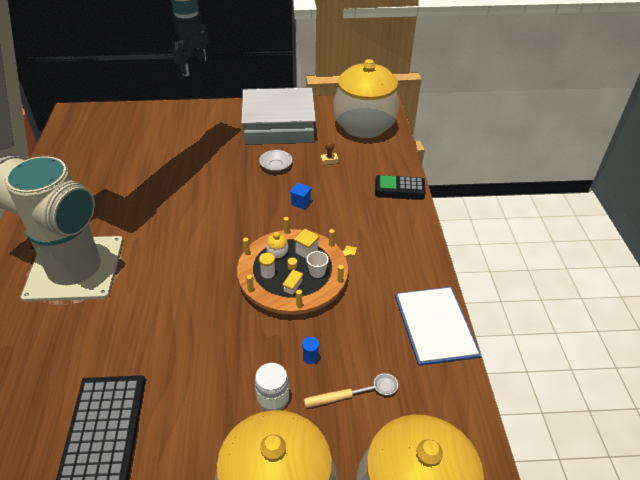

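The top view shows the carousel at about (336,257), the knob jar at (313,271) and the arrow at (300,199). There are blue decoys at (212,246) and (440,239). Next I enlarge the carousel and measure it.

```bash
cat > h.py <<'E'
import numpy as np,cv2
def ray(f,uv,z):
    K,R,t=map(np.asarray,(f["mtx"],f["R"],f["t"])); c=-R.T@t
    d=R.T@np.linalg.solve(K,np.array([uv[0],uv[1],1.0])); return c+d*(z-c[2])/d[2]
def proj(f,X):
    p=f["mtx"]@(f["R"]@np.asarray(X,float)+f["t"]); return p[:2]/p[2]
def brass(f,box):
    im=f["pixels"]; h=cv2.cvtColor(im,cv2.COLOR_BGR2HSV)
    m=cv2.inRange(h,(18,120,90),(32,255,255)); k=np.zeros_like(m); x0,y0,x1,y1=box; k[y0:y1,x0:x1]=m[y0:y1,x0:x1]
    n,l,s,c=cv2.connectedComponentsWithStats(k); return l,s,c
E
python3 - <<'E'
import pickle,cv2,numpy as np
from h import *
f=pickle.load(open("top0.pkl","rb")); g=pickle.load(open("side0.pkl","rb"))
for n,F,b in(("top",f,(265,180,410,325)),("side",g,(225,205,370,325))):
    im=F["pixels"]; x0,y0,x1,y1=b; cv2.imwrite(f"pics/{n}_crop.png",cv2.resize(im[y0:y1,x0:x1],None,fx=4,fy=4,interpolation=cv2.INTER_CUBIC))
    l,s,c=brass(F,b)
    for i in range(1,len(s)):
        if s[i][4]>5: print(n,s[i],c[i].round(1),ray(F,c[i],.088).round(4))
# plate
h=cv2.cvtColor(f["pixels"],cv2.COLOR_BGR2HSV); print(h[300,340],h[240,285],h[330,340])
m=cv2.inRange(h,(5,100,150),(17,255,255)); m[:190]=0;m[325:]=0;m[:,:265]=0;m[:,410:]=0
cs,_=cv2.findContours(m,0,1); q=max(cs,key=cv2.contourArea); q=cv2.convexHull(q)
P=np.array([ray(f,p[0],.038)[:2] for p in q]).astype(np.float32)
A=np.c_[2*P,np.ones(len(P))]; s=np.linalg.lstsq(A,(P**2).sum(1),rcond=None)[0]; print("plate",s[:2],np.sqrt(s[2]+s[0]**2+s[1]**2))
E
```

```text
top [292 191  17  21 166] [300.  199.5] [0.6646 0.0175 0.088 ]
top [354 199   6  11  34] [356.5 203.5] [ 0.6514 -0.1069  0.088 ]
top [299 222  28  28 401] [312.5 235.5] [ 0.5822 -0.0076  0.088 ]
top [352 243  25  21 255] [363.7 252.9] [ 0.5401 -0.117   0.088 ]
top [389 242   6   6  24] [391.7 244.5] [ 0.5566 -0.1784  0.088 ]
top [387 248   5   3   6] [388.8 248.8] [ 0.5473 -0.1717  0.088 ]
top [331 250  10   9  70] [335.4 253.8] [ 0.5401 -0.0557  0.088 ]
top [277 256   6   6  27] [279.7 258.3] [0.5342 0.0645 0.088 ]
top [303 259  21  22 344] [313.2 269.7] [ 0.507  -0.0068  0.088 ]
top [338 270  17  17 214] [345.9 278.1] [ 0.4866 -0.076   0.088 ]
top [369 294   6   6  27] [371.3 296.5] [ 0.4458 -0.1279  0.088 ]
top [311 301   7   6  27] [314.2 303.7] [ 0.4344 -0.0066  0.088 ]
side [283 217   6  17  82] [285.9 224.6] [0.5331 0.0401 0.088 ]
side [294 229  25  19 289] [306.2 237.9] [ 0.581  -0.0097  0.088 ]
side [329 229   6  17  86] [331.2 236.8] [ 0.6416 -0.0093  0.088 ]
side [267 231  21  18 261] [276.4 240.3] [ 0.5089 -0.0146  0.088 ]
side [243 238   7  17  89] [245.9 245.6] [ 0.4358 -0.0289  0.088 ]
side [342 245  15  12 127] [349.5 251. ] [ 0.681  -0.0595  0.088 ]
side [258 252  17  14 179] [266.4 258.6] [ 0.4846 -0.0747  0.088 ]
side [282 257  21  33 357] [292.2 273.8] [ 0.5432 -0.1256  0.088 ]
side [338 265   6  17  87] [340.1 272.9] [ 0.6526 -0.1283  0.088 ]
side [246 275   8  17  94] [249.6 283. ] [ 0.447  -0.1487  0.088 ]
side [295 289   8  19 107] [298.6 297.4] [ 0.5551 -0.1962  0.088 ]
[ 13 160 240] [ 13 153 242] [ 10 173 128]
plate [ 0.54571445 -0.05773604] 0.13512236442406167
```

View pics/top_crop.png

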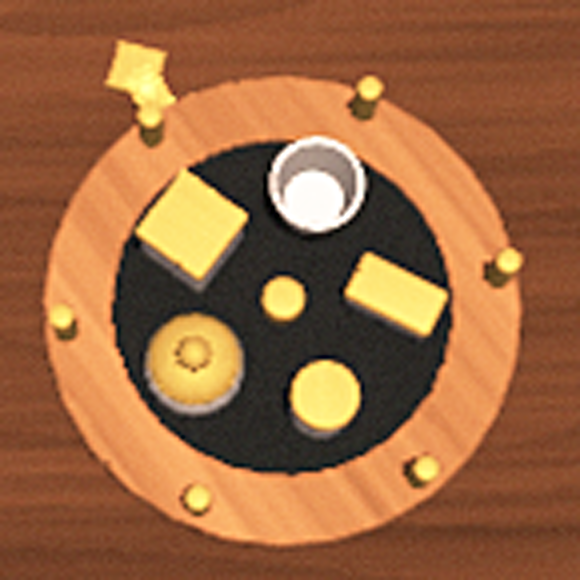

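View pics/side_crop.png

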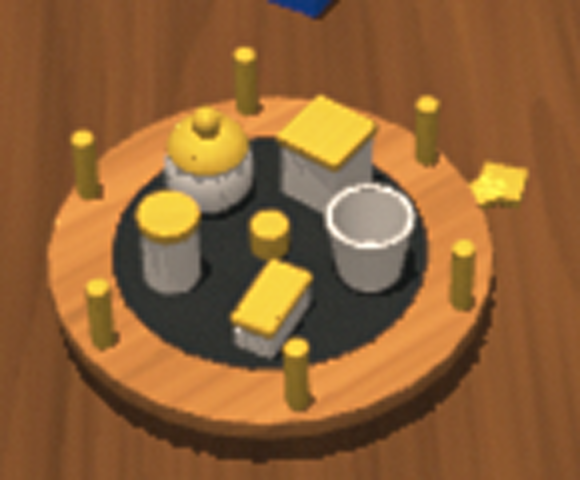

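```bash
python3 - <<'E'
import pickle,cv2,numpy as np
from h import *
f=pickle.load(open("top0.pkl","rb")); g=pickle.load(open("side0.pkl","rb"))
out=[]
for F,(x0,y0,x1,y1) in((f,(285,185,320,215)),(g,(325,225,365,265))):
    out.append(cv2.resize(cv2.resize(F["pixels"][y0:y1,x0:x1],None,fx=10,fy=10,interpolation=cv2.INTER_CUBIC),(400,400)))
cv2.imwrite("pics/arrow.png",np.hstack(out))
ax=np.array([0.5457,-0.0577])
# pegs circle fit top, z=.088
pk=[(357,202),(391.7,244.0),(279.7,258.0),(371.3,296.2),(314.2,303.3),(302.5,210)]
P=np.array([ray(f,p,.088)[:2] for p in pk])
A=np.c_[2*P,np.ones(len(P))]; s=np.linalg.lstsq(A,(P**2).sum(1),rcond=None)[0]; c=s[:2]; print("pegs c",c,np.sqrt(s[2]+c@c))
print(np.degrees(np.arctan2(*(P-c).T[::-1])))
print("hub top",ray(f,(335.4,253.8),.060)[:2],ray(f,(313.2,268),.1)[:2])
l,s,cc=brass(g,(225,205,370,325))
for F,b in((g,(340,240,360,262)),(f,(290,188,312,206))):
    l,s,cc=brass(F,b); i=1+np.argmax(s[1:,4]); ys,xs=np.where(l==i)
    Q=np.array([ray(F,(x,y),.008)[:2] for x,y in zip(xs,ys)])-ax
    r=np.hypot(*Q.T); th=np.degrees(np.arctan2(Q[:,1],Q[:,0]))
    print("cent dir",np.degrees(np.arctan2(*Q.mean(0)[::-1])),"rmax",r.max(),"tip th",th[r>r.max()-.008].mean())
    for a in np.arange(.13,.2,.006):
        k=(r>=a)&(r<a+.006)
        if k.any(): print(round(a,3),k.sum(),th[k].min().round(1),th[k].max().round(1),th[k].mean().round(1))
# jar knob both views
E
```

```text
pegs c [ 0.54418268 -0.05784795] 0.12091755571347279
[ -24.46076507  -83.56966215   94.38924034 -144.32897829  154.83561617
   36.18905637]
hub top [ 0.54540637 -0.05710862] [ 0.50877973 -0.00692723]
cent dir 27.488755196437154 rmax 0.18855703281359182 tip th 28.041624744459888
0.142 3 23.9 28.4 25.9
0.148 14 23.0 31.1 26.7
0.154 19 22.9 32.2 27.5
0.16 24 20.7 32.7 26.8
0.166 27 20.4 34.1 27.6
0.172 23 22.1 34.5 28.2
0.178 11 25.2 31.7 27.9
0.184 6 26.7 29.4 28.2
cent dir 27.813474559903003 rmax 0.18674471048875121 tip th 27.760366072499817
0.136 1 24.3 24.3 24.3
0.142 9 23.8 28.4 26.0
0.148 16 24.7 31.5 27.7
0.154 10 24.2 31.7 28.5
0.16 14 23.9 32.4 27.6
0.166 35 22.1 33.9 28.1
0.172 32 22.8 33.4 27.9
0.178 17 25.2 30.4 27.9
0.184 4 26.9 28.5 27.8
```

View pics/arrow.png

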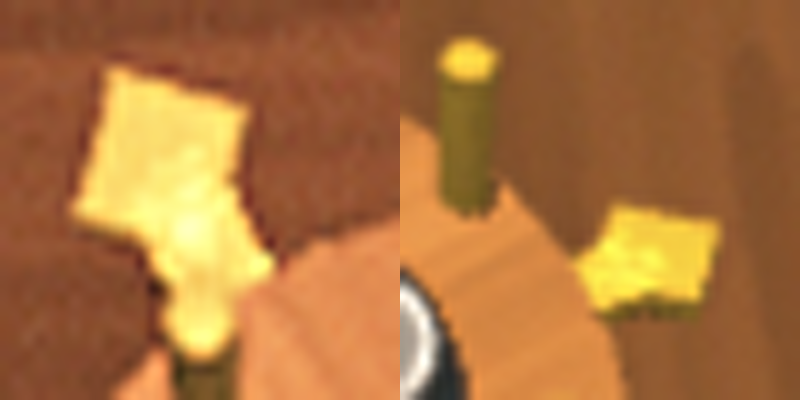

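The knob jar is the only container with a ball knob: top (313,269), side (276,235). The flat jar at top (346,278) and the square jar at (312,235) have none, and the blue items sit on the counter.

- **Axis:** about (0.545, -0.0577).
- **Arrow direction:** 27.9°.
- **Plate x axis:** about 125.6°, so the turn needed is about -97.7° (clockwise).
- **Plan:** loosely straddle the peg at -24.5°, which is at (0.655, -0.108), and sweep it round to about -122°.

{"method": "servo_tool", "body": {"series": "0 0 0 10 -18 0 26; 0 0 0 28 -50 0 26; 0 0 0 46 -82 0 26; 0 0 0 65 -116 0 26; 0 0 0 84 -150 0 26; 0 0 0 103 -183 0 26; 0 0 0 122 -217 0 26; 0 0 0 140 -250 0 26; 0 0 0 159 -283 0 26; 0 0 0 178 -317 0 26"}}

```text
t: 0.93
tool_pos: [0.4596, 0.2385, 0.2299]
tool_rot: [0.232, 0.973, -0.001, -0.001]
contact_force: [0.5, -1.0, -1.3]
opening: 0.0261
```

{"method": "servo_tool", "body": {"series": "0 0 0 20 -35 0 26; 0 0 0 39 -69 0 26; 0 0 0 58 -103 0 26; 0 0 0 77 -137 0 26; 0 0 0 96 -171 0 26; 0 0 0 115 -205 0 26; 0 0 0 134 -238 0 26; 0 0 0 153 -272 0 26; 0 0 0 172 -306 0 26; 0 0 0 180 -320 0 26"}}

```text
t: 1.77
tool_pos: [0.6414, -0.0859, 0.2291]
tool_rot: [0.233, 0.972, -0.002, -0.0]
contact_force: [0.7, 0.6, -0.4]
opening: 0.0257
```

```bash
python3 - <<'E'
from bench import env
from scipy.spatial.transform import Rotation as R
s=env.read_state();print(s["t"],s["tool_pos"],s["opening"],s["qpos"].round(2));print(R.from_quat(s["tool_rot"]).as_matrix().round(3),s["contact_force"])
E
```

```text
1.7667 [ 0.64141503 -0.0859223   0.22905631] 0.025734175769743527 [-0.23  0.32  0.02  1.28 -0.    0.24]
[[-0.891  0.454 -0.001]
 [ 0.454  0.891 -0.003]
 [-0.001 -0.003 -1.   ]] [ 0.73334349  0.6293474  -0.43063139]
```

{"method": "servo_tool", "body": {"series": "0 0 0.02 7 -11 -10 26; 0 0 0.04 13.5 -22 -30 26; 0 0 0.04 13.5 -22 -60 26; 0 0 0.04 13.5 -22 -85 26; 0 0 0.04 13.5 -22 -100 26; 0 0 0.04 13.5 -22 -110 26; 0 0 0.04 13.5 -22 -112 26; 0 0 0.04 13.5 -22 -112 26; 0 0 0.04 13.5 -22 -112 26; 0 0 0.04 13.5 -22 -112 26"}}

```text
t: 2.6
tool_pos: [0.6562, -0.1081, 0.1189]
tool_rot: [0.214, 0.977, -0.002, 0.002]
contact_force: [0.5, 0.2, 0.1]
opening: 0.0258
```

```bash
cat > look.py <<'E'
import sys,cv2,numpy as np
from bench import grab_frame
from h import *
n=sys.argv[1]; o=[]
for c,(x0,y0,x1,y1) in(("top",(250,170,430,340)),("side",(215,195,385,335))):
    o.append(cv2.resize(grab_frame(c)["pixels"][y0:y1,x0:x1],(400,380),interpolation=cv2.INTER_CUBIC))
cv2.imwrite(f"pics/{n}.png",np.hstack(o))
E
python3 look.py near
```

```text
(no output)
```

View pics/near.png

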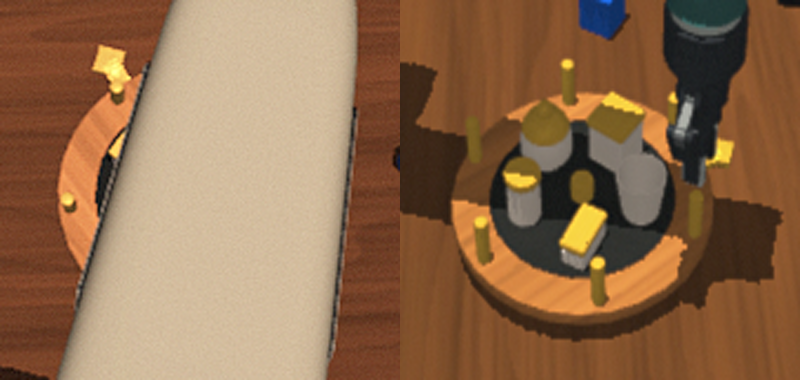

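The fingertip at side crop (695,178) lines up above the peg top at (696,190), so I descend slowly over the peg.

{"method": "servo_tool", "body": {"series": "0 0 0 -1 0 -4 26; 0 0 0 -1 0 -8 26; 0 0 0 -1 0 -12 26; 0 0 0 -1 0 -16 26; 0 0 0 -1 0 -20 26; 0 0 0 -1 0 -24 26; 0 0 0 -1 0 -28 26; 0 0 0 -1 0 -32 26; 0 0 0 -1 0 -36 26; 0 0 0 -1 0 -38 26"}}

```text
t: 3.53
tool_pos: [0.6546, -0.108, 0.0799]
tool_rot: [0.214, 0.977, -0.002, 0.001]
contact_force: [0.1, 0.4, 0.5]
opening: 0.0262
```

{"method": "servo_tool", "body": {"series": "0 0 0 0 0 -3 26; 0 0 0 0 0 -7 26; 0 0 0 0 0 -11 26; 0 0 0 0 0 -15 26; 0 0 0 0 0 -19 26; 0 0 0 0 0 -21 26; 0 0 0 0 0 -23 26; 0 0 0 0 0 -23 26; 0 0 0 0 0 -23 26; 0 0 0 0 0 -23 26"}}

```text
t: 4.37
tool_pos: [0.6548, -0.1081, 0.0571]
tool_rot: [0.214, 0.977, -0.002, 0.001]
contact_force: [0.4, 0.3, 0.7]
opening: 0.0261
```

```bash
python3 look.py down; python3 - <<'E'
from bench import env
s=env.read_state();print(s["t"],s["tool_pos"],s["contact_force"],s["wrist_torque"])
import numpy as np
c=np.array([.545,-.0577]);p=s["tool_pos"][:2]-c;print(np.hypot(*p),np.degrees(np.arctan2(p[1],p[0])))
E
```

```text
4.4667 [ 0.65489442 -0.10807479  0.057164  ] [-0.52025648  0.19534721  0.32430581] [ 0.00959694 -0.02172462 -0.00800345]
0.12089004350085741 -24.6263729164978
```

View pics/down.png

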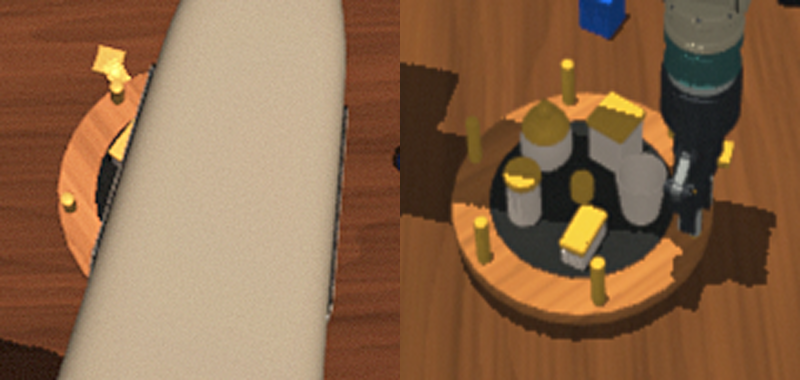

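Tool is straddling the peg with no force. Work out the sweep rows (20° per call).

```bash
cat > arc.py <<'E'
import sys,numpy as np
from bench import env
c=np.array([.545,-.0577]); p=env.read_state()["tool_pos"]; q=p[:2]-c
f0=np.degrees(np.arctan2(q[1],q[0])); tot=float(sys.argv[1])
print("now",f0,np.hypot(*q))
for a in tot*np.array([.5,2,4.5,7.5,10.5,13.5,16.5,18.5,19.5,20])/20:
    t=np.radians(f0-a); d=1000*(c+.122*np.array([np.cos(t),np.sin(t)])-p[:2])
    print(f"0 0 {-np.radians(a):.3f} {d[0]:.1f} {d[1]:.1f} 0 26;",end=" ")
E
python3 arc.py 20
```

```text
now -24.6263729164978 0.12089004350085741
0 0 -0.009 0.6 -1.4 0 26; 0 0 -0.035 -0.8 -4.3 0 26; 0 0 -0.079 -3.3 -9.0 0 26; 0 0 -0.131 -6.6 -14.5 0 26; 0 0 -0.183 -10.1 -19.8 0 26; 0 0 -0.236 -13.9 -24.9 0 26; 0 0 -0.288 -18.0 -29.9 0 26; 0 0 -0.323 -20.9 -33.0 0 26; 0 0 -0.340 -22.3 -34.6 0 26; 0 0 -0.349 -23.1 -35.3 0 26;
```

{"method": "servo_tool", "body": {"series": "0 0 -0.01 0.5 -1.5 0 26; 0 0 -0.035 -1 -4.5 0 26; 0 0 -0.08 -3.5 -9 0 26; 0 0 -0.13 -6.5 -14.5 0 26; 0 0 -0.18 -10 -20 0 26; 0 0 -0.235 -14 -25 0 26; 0 0 -0.29 -18 -30 0 26; 0 0 -0.32 -21 -33 0 26; 0 0 -0.34 -22.5 -34.5 0 26; 0 0 -0.35 -23 -35.5 0 26"}}

```text
t: 5.3
tool_pos: [0.632, -0.1437, 0.0574]
tool_rot: [0.381, 0.924, -0.002, 0.001]
contact_force: [0.5, 1.6, 1.0]
opening: 0.0259
```

```bash
python3 look.py sw1; python3 arc.py 25
```

```text
now -44.7390270164836 0.12232800324842766
0 0 -0.011 -1.2 -0.7 0 26; 0 0 -0.044 -4.1 -3.5 0 26; 0 0 -0.098 -9.1 -7.8 0 26; 0 0 -0.164 -15.4 -12.7 0 26; 0 0 -0.229 -22.0 -17.2 0 26; 0 0 -0.295 -28.9 -21.2 0 26; 0 0 -0.360 -36.0 -24.8 0 26; 0 0 -0.404 -40.9 -26.9 0 26; 0 0 -0.425 -43.4 -27.9 0 26; 0 0 -0.436 -44.6 -28.3 0 26;
```

View pics/sw1.png

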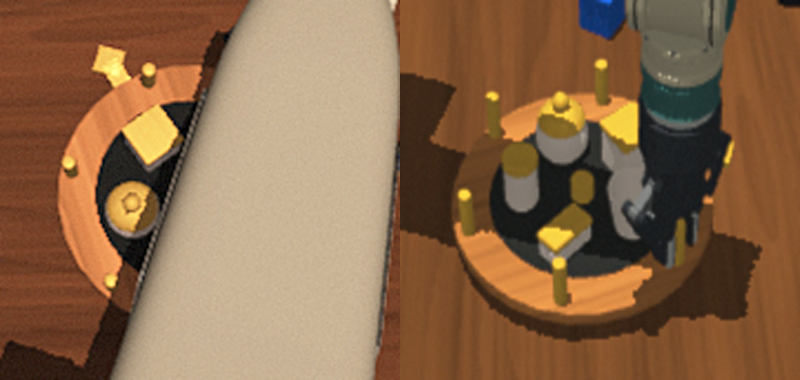

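The plate has turned clockwise with everything still standing, so I continue.

{"method": "servo_tool", "body": {"series": "0 0 -0.01 -1 -0.7 0 26; 0 0 -0.045 -4 -3.5 0 26; 0 0 -0.1 -9 -8 0 26; 0 0 -0.165 -15.5 -12.7 0 26; 0 0 -0.23 -22 -17.2 0 26; 0 0 -0.295 -29 -21 0 26; 0 0 -0.36 -36 -25 0 26; 0 0 -0.405 -41 -27 0 26; 0 0 -0.425 -43.5 -28 0 26; 0 0 -0.435 -44.6 -28.3 0 26"}}

```text
t: 6.23
tool_pos: [0.5873, -0.1723, 0.0574]
tool_rot: [0.572, 0.821, -0.002, 0.001]
contact_force: [2.0, -0.2, -1.6]
opening: 0.0259
```

```bash
python3 arc.py 25
```

```text
now -69.73152389429463 0.12217061315850386
0 0 -0.011 -1.3 -0.3 0 26; 0 0 -0.044 -5.1 -1.6 0 26; 0 0 -0.098 -11.5 -3.4 0 26; 0 0 -0.164 -19.3 -5.2 0 26; 0 0 -0.229 -27.2 -6.4 0 26; 0 0 -0.295 -35.1 -7.2 0 26; 0 0 -0.360 -43.1 -7.4 0 26; 0 0 -0.404 -48.4 -7.2 0 26; 0 0 -0.425 -51.1 -7.1 0 26; 0 0 -0.436 -52.4 -7.0 0 26;
```

{"method": "servo_tool", "body": {"series": "0 0 -0.01 -1.3 -0.3 0 26; 0 0 -0.045 -5 -1.6 0 26; 0 0 -0.1 -11.5 -3.4 0 26; 0 0 -0.165 -19.3 -5.2 0 26; 0 0 -0.23 -27.2 -6.4 0 26; 0 0 -0.295 -35 -7.2 0 26; 0 0 -0.36 -43 -7.4 0 26; 0 0 -0.405 -48.4 -7.2 0 26; 0 0 -0.425 -51 -7 0 26; 0 0 -0.435 -52.4 -7 0 26"}}

```text
t: 7.07
tool_pos: [0.535, -0.1794, 0.0574]
tool_rot: [0.735, 0.678, -0.002, 0.0]
contact_force: [2.0, 0.1, -0.1]
opening: 0.026
```

```bash
python3 arc.py 25; python3 look.py sw3
```

```text
now -94.70389582628141 0.12206303816911082
0 0 -0.011 -1.3 0.2 0 26; 0 0 -0.044 -5.3 0.6 0 26; 0 0 -0.098 -11.9 1.6 0 26; 0 0 -0.164 -19.7 3.3 0 26; 0 0 -0.229 -27.3 5.5 0 26; 0 0 -0.295 -34.9 8.2 0 26; 0 0 -0.360 -42.2 11.4 0 26; 0 0 -0.404 -46.9 13.8 0 26; 0 0 -0.425 -49.3 15.0 0 26; 0 0 -0.436 -50.4 15.7 0 26;
```

View pics/sw3.png

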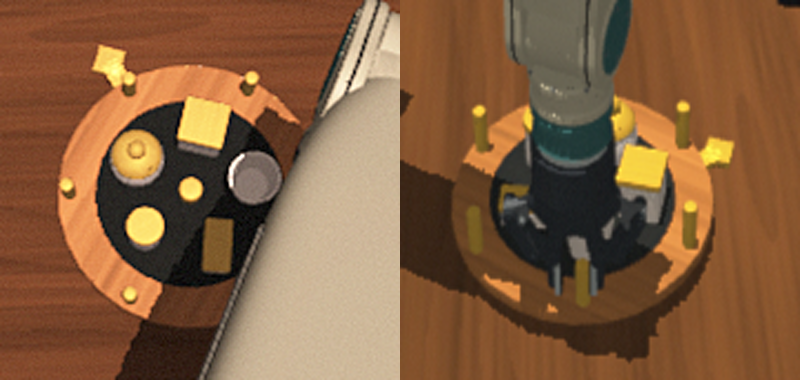

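{"method": "servo_tool", "body": {"series": "0 0 -0.01 -1.3 0.2 0 26; 0 0 -0.045 -5.3 0.6 0 26; 0 0 -0.1 -12 1.6 0 26; 0 0 -0.165 -19.7 3.3 0 26; 0 0 -0.23 -27.3 5.5 0 26; 0 0 -0.295 -35 8.2 0 26; 0 0 -0.36 -42 11.4 0 26; 0 0 -0.405 -47 13.8 0 26; 0 0 -0.425 -49.3 15 0 26; 0 0 -0.435 -50.4 15.7 0 26"}}

```text
t: 8.0
tool_pos: [0.4844, -0.1638, 0.0575]
tool_rot: [0.864, 0.504, -0.003, -0.0]
contact_force: [0.7, -1.0, -0.8]
opening: 0.0259
```

```bash
python3 arc.py 5; cat > meas.py <<'E'
import sys
from bench import grab_frame
from h import *
f=grab_frame("top"); c=np.array([.545,-.0577])
h=cv2.cvtColor(f["pixels"],cv2.COLOR_BGR2HSV)
m=cv2.inRange(h,(18,100,60),(32,255,255)); n,l,s,cc=cv2.connectedComponentsWithStats(m)
for i in range(1,n):
    u,v=cc[i]
    if s[i][4]<8 or not(265<u<410 and 185<v<325): continue
    z=.088 if s[i][4]<60 else .1
    p=ray(f,(u,v),z)[:2]-c; print(s[i],cc[i].round(1),"r",np.hypot(*p).round(4),"th",np.degrees(np.arctan2(p[1],p[0])).round(1))
cv2.imwrite(f"pics/{sys.argv[1]}.png",cv2.resize(f["pixels"][180:325,265:410],None,fx=4,fy=4,interpolation=cv2.INTER_CUBIC))
E
python3 meas.py m4
```

```text
now -119.72460733453882 0.1221372296046597
0 0 -0.002 -0.2 0.3 0 26; 0 0 -0.009 -0.9 0.7 0 26; 0 0 -0.020 -2.0 1.3 0 26; 0 0 -0.033 -3.4 2.2 0 26; 0 0 -0.046 -4.7 3.0 0 26; 0 0 -0.059 -6.1 3.9 0 26; 0 0 -0.072 -7.4 4.7 0 26; 0 0 -0.081 -8.3 5.3 0 26; 0 0 -0.085 -8.7 5.6 0 26; 0 0 -0.087 -8.9 5.8 0 26; [292 191  17  18 174] [299.9 198.9] r 0.1392 th 32.6
[328 195   5   6  21] [330.  197.8] r 0.1217 th 4.0
[327 203   5   3   8] [329.1 204.1] r 0.1075 th 6.0
[340 216  27  27 395] [352.8 229. ] r 0.0592 th -39.1
[379 217   5   6  23] [381.  219.7] r 0.1215 th -56.1
[309 219  21  22 338] [319.2 229.8] r 0.0584 th 37.1
[377 223   4   5   9] [377.9 225.2] r 0.1087 th -59.2
[282 227   6   5  23] [285.  228.9] r 0.1221 th 63.8
[284 233   5   3  10] [285.9 234. ] r 0.1158 th 68.5
[330 250  11   9  73] [335.5 254.1] r 0.0081 th 162.7
[301 252  16  17 208] [308.6 259.8] r 0.0627 th 106.8
[325 270  21  24 245] [335.3 281. ] r 0.0657 th 175.6
[287 282   6   8  31] [289.8 284.9] r 0.1229 th 124.2
[339 307   6   6  15] [341.7 309.7] r 0.1252 th -177.0
```

View pics/m4.png

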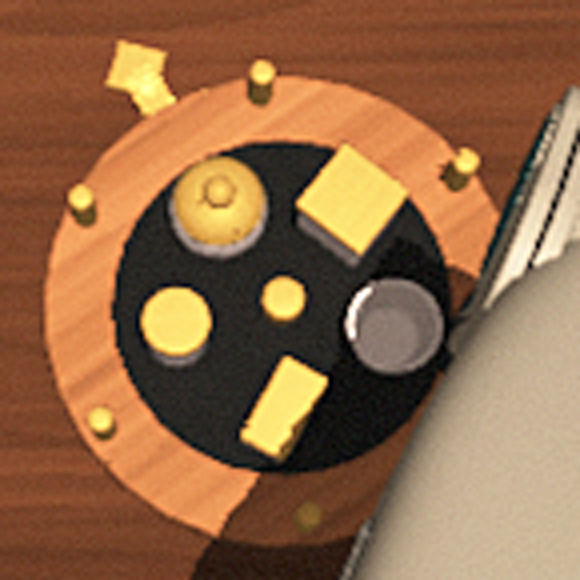

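Clean peg tops give a plate angle of about 33.9°, so about 6° more is needed. I push 5.5° first and remeasure.

{"method": "servo_tool", "body": {"series": "0 0 -0.005 -0.5 0.5 0 26; 0 0 -0.01 -1 0.8 0 26; 0 0 -0.02 -2.2 1.4 0 26; 0 0 -0.035 -3.7 2.4 0 26; 0 0 -0.05 -5.2 3.3 0 26; 0 0 -0.065 -6.7 4.3 0 26; 0 0 -0.08 -8.1 5.2 0 26; 0 0 -0.09 -9.1 5.8 0 26; 0 0 -0.095 -9.6 6.2 0 26; 0 0 -0.095 -9.8 6.4 0 26"}}

```text
t: 8.88
tool_pos: [0.4745, -0.1573, 0.0576]
tool_rot: [0.887, 0.462, -0.003, -0.0]
contact_force: [1.7, -2.4, 0.6]
opening: 0.0261
```

```bash
python3 arc.py 1;echo; python3 meas.py m5
```

```text
now -125.31978093652057 0.12200692727489307
0 0 -0.000 -0.0 0.0 0 26; 0 0 -0.002 -0.2 0.1 0 26; 0 0 -0.004 -0.4 0.3 0 26; 0 0 -0.007 -0.6 0.5 0 26; 0 0 -0.009 -0.9 0.7 0 26; 0 0 -0.012 -1.2 0.8 0 26; 0 0 -0.014 -1.4 1.0 0 26; 0 0 -0.016 -1.6 1.2 0 26; 0 0 -0.017 -1.7 1.2 0 26; 0 0 -0.017 -1.7 1.3 0 26; 
[292 191  17  18 171] [300.  198.9] r 0.139 th 32.5
[333 195   6  11  36] [335.2 199.3] r 0.1176 th -1.3
[311 218  22  22 334] [321.6 228.4] r 0.0579 th 31.2
[342 218  28  27 397] [355.  230.6] r 0.0596 th -44.6
[285 222   6   6  25] [287.6 224.4] r 0.1216 th 58.3
[382 222   6   5  23] [384.2 224.1] r 0.1218 th -61.8
[380 227   5   5  11] [381.6 229.1] r 0.1113 th -65.2
[300 249  17  17 209] [307.9 257.2] r 0.0626 th 101.6
[331 250  11   9  74] [335.4 254.1] r 0.0082 th 162.6
[322 270  22  24 274] [332.9 281.5] r 0.0671 th 171.2
[284 277   6   6  27] [286.7 279.6] r 0.1223 th 118.0
```

View pics/m5.png

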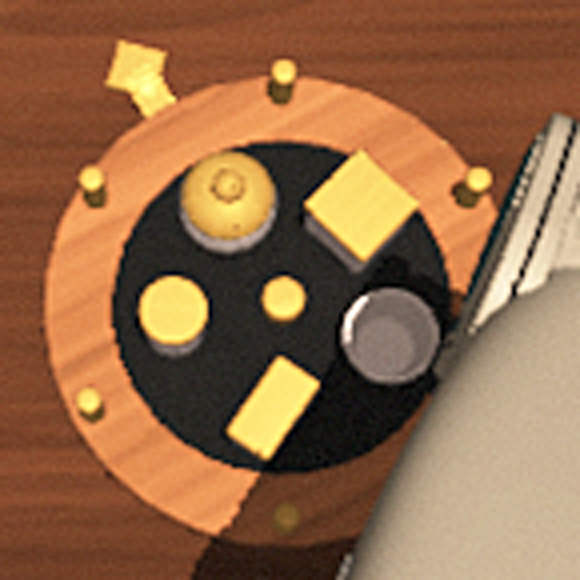

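Plate angle is now about 28.2°. I recheck the arrow, which is no longer occluded, before backing off.

```bash
cat > arrow.py <<'E'
from bench import grab_frame
from h import *
c=np.array([.545,-.0577]); f=grab_frame("top")
h=cv2.cvtColor(f["pixels"],cv2.COLOR_BGR2HSV); m=cv2.inRange(h,(18,120,90),(32,255,255))
ys,xs=np.where(m[185:212,288:314]); Q=np.array([ray(f,(x+288,y+185),.008)[:2] for x,y in zip(xs,ys)])-c
r=np.hypot(*Q.T)
for lo,hi in((.14,.2),(.15,.2),(.16,.2),(.17,.2)):
    k=(r>lo)&(r<hi); q=Q[k].mean(0); print(lo,k.sum(),np.degrees(np.arctan2(q[1],q[0])).round(2))
# line fit of the arrow's own axis: principal axis
print(ray(f,(322,225.8),.098)[:2]-c, np.degrees(np.arctan2(*(ray(f,(322,225.8),.098)[:2]-c)[::-1])))
E
python3 arrow.py
```

```text
0.14 155 27.83
0.15 127 27.83
0.16 105 27.78
0.17 66 27.75
[0.05574294 0.02884184] 27.3574053382388
```

Arrow is at 27.8° and the plate at 28.2°. I nudge 0.4° further, then centre the fingers off the peg and lift.

{"method": "servo_tool", "body": {"series": "0 0 -0.003 -0.4 0.2 0 26; 0 0 -0.006 -0.7 0.5 0 26; 0 0 -0.006 -0.7 0.5 0 26; 0 0 -0.006 -0.7 0.5 0 26; 0 0 0.01 1.5 -1 0 26; 0 0 0.03 3.5 -2.4 0 26; 0 0 0.05 5 -3.4 0 26; 0 0 0.05 5 -3.5 0 26; 0 0 0.05 5 -3.5 0 26; 0 0 0.05 5 -3.5 0 26"}}

```text
t: 9.82
tool_pos: [0.4793, -0.1606, 0.0573]
tool_rot: [0.875, 0.484, -0.003, -0.001]
contact_force: [-0.5, 0.0, -0.8]
opening: 0.0261
```

```bash
python3 arc.py 1;echo; python3 meas.py m6 | grep -v "[0-9][0-9][0-9]\] \["; python3 arrow.py; python3 look.py l6; python3 -c "
from bench import env;print(env.read_state()['contact_force'])"
```

```text
now -122.5834365665346 0.12206979201501225
0 0 -0.000 -0.0 0.1 0 26; 0 0 -0.002 -0.1 0.2 0 26; 0 0 -0.004 -0.4 0.3 0 26; 0 0 -0.007 -0.6 0.5 0 26; 0 0 -0.009 -0.9 0.7 0 26; 0 0 -0.012 -1.2 0.8 0 26; 0 0 -0.014 -1.4 1.0 0 26; 0 0 -0.016 -1.6 1.1 0 26; 0 0 -0.017 -1.7 1.2 0 26; 0 0 -0.017 -1.7 1.2 0 26; 
[334 195   5   6  23] [335.9 197.6] r 0.1215 th -2.1
[285 221   6   8  27] [287.6 224. ] r 0.1222 th 58.1
[382 222   6   6  24] [384.4 224.5] r 0.1217 th -62.2
[380 228   5   4   9] [381.7 229.8] r 0.1107 th -65.9
[331 249  10  10  74] [335.6 254.1] r 0.008 th 164.2
[284 277   6   6  28] [286.3 279.3] r 0.1228 th 117.6
[333 307   4   6  10] [334.5 309.4] r 0.1242 th 176.0
0.14 155 27.92
0.15 128 27.92
0.16 105 27.9
0.17 68 27.88
[0.05574294 0.02884184] 27.3574053382388
[ 0.43235287 -0.28141952 -0.95943519]
```

View pics/l6.png

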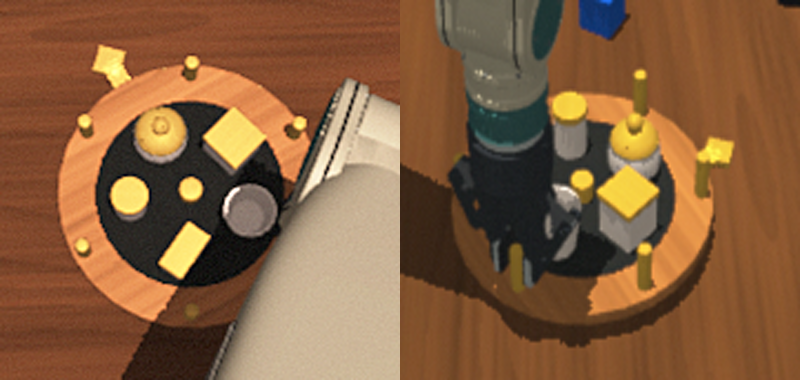

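Pegs give a plate angle of 27.9° and the arrow reads 27.9°. The peg stands free between the fingers, so I lift straight up and then retreat.

{"method": "servo_tool", "body": {"series": "0 0 0 0 0 3 26; 0 0 0 0 0 8 26; 0 0 0 0 0 14 26; 0 0 0 0 0 22 26; 0 0 0 0 0 32 26; 0 0 0 0 0 45 26; 0 0 0 0 0 65 26; 0 0 0 0 0 90 26; 0 0 0 0 0 115 26; 0 0 0 0 0 135 26"}}

```text
t: 10.85
tool_pos: [0.4801, -0.1609, 0.1956]
tool_rot: [0.875, 0.484, -0.002, 0.001]
contact_force: [0.0, -0.1, 1.0]
opening: 0.026
```

{"method": "servo_tool", "body": {"series": "0 0 0 -3 -12 8 26; 0 0 0 -6 -35 15 26; 0 0 0 -10 -60 20 26; 0 0 0 -15 -90 20 26; 0 0 0 -20 -120 20 26; 0 0 0 -25 -150 20 26; 0 0 0 -30 -175 20 26; 0 0 0 -30 -190 20 26; 0 0 0 -30 -200 20 26; 0 0 0 -30 -200 20 26"}}

```text
t: 11.68
tool_pos: [0.4501, -0.3627, 0.2156]
tool_rot: [0.876, 0.483, -0.002, 0.001]
contact_force: [-0.8, 0.2, 0.8]
opening: 0.026
```

```bash
python3 meas.py m7; python3 arrow.py; python3 - <<'E'
from bench import grab_frame
import cv2
for n in("top","side"): cv2.imwrite(f"pics/{n}_end.png",grab_frame(n)["pixels"])
E
```

```text
[292 190  17  19 173] [299.8 198.8] r 0.1395 th 32.6
[333 195   6  11  35] [335.7 199.1] r 0.118 th -1.9
[312 218  21  22 339] [321.8 228.4] r 0.0576 th 30.8
[342 218  28  27 405] [355.2 230.9] r 0.0593 th -45.4
[285 221   6   7  27] [287.7 224. ] r 0.122 th 57.9
[381 222   7   6  26] [384.5 224.5] r 0.1219 th -62.2
[287 228   4   3   8] [288.4 229.4] r 0.1149 th 62.8
[300 249  17  17 210] [307.9 256.8] r 0.0625 th 100.9
[331 250  10   9  75] [335.5 254.1] r 0.0082 th 163.1
[322 270  22  24 272] [332.6 281.4] r 0.067 th 170.7
[284 277   6   8  33] [286.5 279.8] r 0.1229 th 118.1
[381 278   8   8  33] [384.9 280.8] r 0.1212 th -123.4
[333 306   7   7  32] [336.  308.9] r 0.123 th 177.4
0.14 153 27.93
0.15 124 27.94
0.16 103 27.91
0.17 69 27.9
[0.05574294 0.02884184] 27.3574053382388
```

View pics/top_end.png

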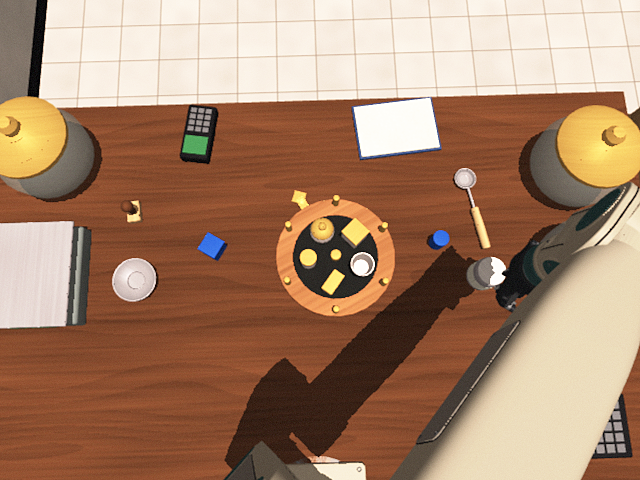

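View pics/side_end.png

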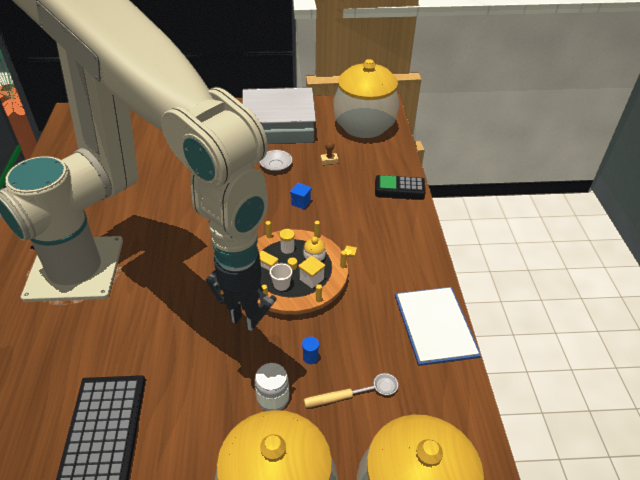

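The hand is clear, about 13 cm above the can. The plate reads about 27.7° to 27.9° against the arrow's 27.9°, and all five containers are standing. Handing in.

```bash
python3 -c "
from bench import env;print(env.hand_in())"
```

```text
the job is handed in; nothing more can be done
None
```

The knob jar now faces the customers in line with the brass arrow, and I handed the job in after about 12 s of robot time. I turned the carousel about 98° clockwise by pushing one rim peg with the fingertips, then lifted the hand clear.

- **Alignment:** in the last top view the plate angle is about 27.8° from the pegs, and the arrow is at 27.9°. One partly shaded peg read about 1° lower than the others. The knob itself, estimated by eye before the final 0.4° nudge, read about 27.4°. All of this is within measuring error.
- **Containers:** all five are standing in their places, and the fingers did not touch them.
- **Counter items:** nothing else looked moved in the last pictures.
- **Forces:** the tool force stayed at about 3 N or less at every reading.

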